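# Set the inspection lamp over the food tray and clamp its arm

### The arm

A 7-joint arm with a two-finger parallel gripper is mounted at the origin on the work surface. World frame = base frame: x ahead of the robot, y to its left, z up, the work surface at z = 0. Lengths are in mm, angles in rad, forces in N, time in s.
With the tool pointing down it reaches from about 400 to 875 mm from the base axis. Payload 6.5 kg.
Tool frame: the origin (TCP) lies at the very end of the fingers, on their centre line; the grasp point (between the pads) lies 19 mm behind it; z points along the fingers, y is the line along which they close (so a half turn about z gives the same grasp; the last joint's range is limited). The gripper opens to 88 mm and grips with 3 to 60 N. Pads are 18 mm wide; open, the fingers measure 123 mm over their backs; the gripper's body (75 mm by 187 mm) begins 45 mm behind the grasp point.
Start: joints at [1.108, 0.536, -0.004, 1.538, 0.003, 1.067, -0.071], TCP at [251.2, -599.49, 238.716] pointing down, gripper open.
Joint ranges: [-2.7, 2.7], [-0.37, 2.16], [-1.27, 1.26], [0.24, 2.4], [-1.31, 4.45], [0.19, 1.91], [-2.76, 2.76]. Speed limits (rad/s): [2.39, 2.39, 3.14, 3.14, 3.14, 3.14, 3.14].

### API

Orientations are given as a 3x3 rotation matrix whose columns are the frame's x, y, z axes.
In Python, from rig import monitor, vision, robot gives the robot as it stands. The module is installed in compiled form; this text tells all that it offers.
- The arm moves only by the tool drive_tool, never from a script. Its argument "moves" is one flat list of numbers, 7 for each row, row after row: the shift along the world's x, y, z in mm, then the turn, a rotation vector about the world's x, y, z in degrees, then the finger opening in mm, from 0 to 88.1. A call has 1 to 5 rows; each row shifts and turns the commanded pose from where the row before left it; what a row does not reach is not made up. A row lasts 1/8 s, in which the tool goes at most 62.5 mm and 10.7 degrees, less where a joint would pass 70% of its speed; a pose out of reach is approached as far as the arm can. A call is refused whole if a number of a shift passes 62.5 or a number of a turn 10.7, either way. A call with a gripper value outside its range is refused whole. The fingers move at their own pace and stop on an object; "force" is the grip in N (left out, the last holds). Time passes only in rows, so rows that do not move let the fingers close. It gives the time, the measured TCP pose, the force, the opening and the grip force at its end, in the units of the state.
- monitor.state(): the state, without advancing time (a new reading comes with each control period).
- vision.snapshot(name): name is "scene" or "side" or "wrist"; returns (picture, depth): 480x640x3 uint8, blue, green, red; 480x640 float32, mm along the optical axis (not along the pixel's ray), 0 where there is no reading.
- vision.get_calibration(name): a dict with "intrinsics" (3x3 intrinsics, pixels), "world_from_camera" (4x4, takes a point from camera to world coordinates). Camera axes: x right, y up, looking along -z (the intrinsics and any distortion apply to the point x, -y, -z); pixel columns grow to the right and rows downward; lengths in mm; the calibration is good to about 2 mm. A picture is of the moment at which its call begins: read the wrist's pose just before it. get_calibration takes no time and is no camera call; for the wrist camera it gives the pose at the moment of the call.
- robot.sign_off(): hands the job in; it is judged then, once.
The state is a dict: "time_s": time; "joint_positions": joint angles; "qvel": joint speeds; "joint_torque": joint torques, N m; "eef_pos": TCP position; "ee_rot": TCP orientation; "contact_force": force on the tool from outside, world axes, zero at the start; "torque": the same for the moment, N m; "finger_gap": opening from 0.0 (shut) to 1.0 (fully open); "finger_force": force on a finger pad.
Only numpy, scipy, OpenCV 4.12 (cv2) and the standard library are available. Lean on these libraries where they do the work, as an engineer would, in place of code of your own. Each camera call takes 0.05 s, during which the arm holds its last target. There are 200 camera calls.

### The job

Switch on the inspection lamp by flipping its toggle fully over; then, with the cam lever still open, pull the lamp's spring-loaded sliding arm out by its crossbar until the crossbar lines up with the marker clip on the rule. Holding it there, push the cam lever fully closed with the same hand (it can slide along the crossbar towards the arm), and finish while still holding the crossbar at the mark. Do not shift the clip, and leave the tray, dish, dropper bottle and the kit carton beside the lamp where they are.

Things in the scene. Friction and masses are not known exactly. Their poses are not given: they have to be found in the camera images.
- stand: Fixed lamp stand: grey base plate 130x150x12 mm, post, level sleeve 38 mm thick at height 110 mm with a black collar (54 mm wide, 50 high) at its mouth. Origin: on the table below the mouth. y: the way the sliding arm comes out; x: level, square to y, towards the side with the long crossbar and cam lever; z up. Position and yaw vary.
- leg: Sliding arm: steel tube 24 mm thick, slides along stand y only; lamp head (94 mm across) 155 mm further out. Origin: where the crossbar meets the tube, height 110 mm; axes as the stand's. Starts fully in, origin at stand y = 30 mm; travel 110 mm. A spring pulls it in with 4 to 6 N whenever it is not held, cam open or closed.
- bar_grip (a point): Point on the long side of the crossbar, at leg x = 138 mm, height 110 mm, clear of the open cam lever. The crossbar is a level round steel bar 14 mm thick along the leg's x axis, from x = -36 mm (short end, beside the rule) to 175 mm, with a 21 mm ball on the long end and a 32 mm hub on the tube. A hand can hold it anywhere from x = 30 to 160 mm.
- clip_mark (a point): Length mark: tip of a small grey marker clip (18x12x26 mm) on the slim rule beside the arm, on the side away from the cam lever. Point at stand x = -34 mm, height 110 mm; axes as the stand's. The crossbar is at the mark when the leg's origin has the same stand y as this point. It lies 30 to 70 mm further out than the arm's start.
- cam (a joint): Cam lever, rad: 0 = closed (parallel to the arm, hard stop), positive = open, its end swung to stand +x; starts at 0.26 to 0.38. About 1.5 N at 100 mm from the pivot moves it; it stays where it is left. It passes above the crossbar: lever 10 to 12 mm thick, 18 to 20 high, middle at height 132 mm. Closed, its outer face is at stand x = 43 to 44 mm.
- cam_tip (a point): Free end of the cam lever, 190 mm from its pivot, height 132 mm. The vertical pivot axis is at stand x = 38 mm, y = -14 mm.
- switch (a joint): The lamp's toggle, rad: 0 = off (leaning 0.5 rad to the switch box's own -x side), 1.0 = on (leaning 0.5 rad to its +x side, hard stop). It stays where it is left; about 1 N at the ball moves it.
- switch_base: The lamp's switch box, a grey block 70 (x) x 50 (y) x 25 mm fixed to the table, with the toggle in the middle. Origin: centre of its underside. The toggle's pivot is 22 mm above it and parallel to its y axis; the toggle swings over to the block's +x. It may be left or right of the lamp stand, and its yaw varies.
- switch_tip (a point): Centre of the black ball (26 mm) at the end of the toggle, 70 mm from its pivot; the stick is 10 mm thick.
- food_tray: Steel tray with four compartments, 200 x 160 x 22 mm, loose, under the lamp head. Origin: centre of its underside. Leave alone.
- kit_box: White carton of a test kit with its flap up, 65 x 85 mm, 110 mm high, loose, on the other side of the stand from the switch. Origin: centre of its underside. Leave alone.
- dish: Shallow glass dish, 90 mm across, 16 mm high, loose, on the table below the long side of the crossbar. Origin: centre of its underside. Leave alone.
- dropper: Small brown dropper bottle, 32 mm across, 68 mm high, loose, beside the lamp stand's base. Origin: centre of its underside. Leave alone.
There are look-alikes about, which are no part of the job. What is shaped like the switch_base but blue or pink is not meant.

How it is judged:
By the outcome, as a careful person would: the job done as asked, in the order asked, and still so for the second after the job is handed in, while the arm keeps its last pose, push and grip.
It also fails if it takes over 58 s, if anything falls off the work surface, if the arm or the gripper's body presses on something with over 40 N, if the wrist force passes 120 N, or if a joint passes its speed limit or range.

## Working session

There is one attempt and no reset: what is moved stays moved. The work goes in short steps, Python scripts to look and compute and a tool call to move; the robot and the scene stay as the last step left them, time stands still between calls to the robot, and variables do not carry over. Pictures are saved under pics/ and viewed, at most 10 in all, crops included, and the job is handed in when it is done.

Besides the shell and the picture viewer there is one more tool, called after "Request:" by a JSON object that holds its "fn" and its "kwargs". drive_tool: Moves the arm, as the interface text tells. Its arguments: {"type":"object","properties":{"moves":{"type":"array","items":{"type":"number"}},"force":{"type":"number"}},"required":["moves"]}

```bash
mkdir -p pics; cat > h.py <<'E'
import numpy as np, cv2
from rig import monitor, vision, robot
def snap(n):
    c=vision.get_calibration(n); p,d=vision.snapshot(n); return p,d,np.array(c["intrinsics"]),np.array(c["world_from_camera"])
def cloud(d,K,T):
    v,u=np.mgrid[:d.shape[0],:d.shape[1]]
    P=np.stack([(u-K[0,2])/K[0,0]*d,-(v-K[1,2])/K[1,1]*d,-d],-1)
    return P@T[:3,:3].T+T[:3,3]
def ray(u,v,z,K,T):
    r=T[:3,:3]@np.array([(u-K[0,2])/K[0,0],-(v-K[1,2])/K[1,1],-1]); return T[:3,3]+r*(z-T[2,3])/r[2]
E
python3 - <<'E'
from h import *
for n in("scene","side"):
    p,d,K,T=snap(n); cv2.imwrite(f"pics/{n}0.png",p); np.savez(f"{n}0.npz",p=p,d=d,K=K,T=T); print(n,T.round(2).tolist(),K.tolist(),vision.get_calibration(n).keys(),(d>0).mean())
print(monitor.state())
E
```

```text
scene [[0.17, -0.59, 0.79, 1270.2], [0.99, 0.11, -0.13, -136.11], [-0.01, 0.8, 0.6, 680.36], [0.0, 0.0, 0.0, 1.0]] [[462.3702944302491, 0.0, 320.22200316397397], [0.0, 462.3702944302491, 237.87142397518122], [0.0, 0.0, 1.0]] dict_keys(['intrinsics', 'world_from_camera']) 0.996220703125
side [[-0.88, 0.34, -0.34, 45.21], [-0.48, -0.6, 0.64, 882.6], [0.02, 0.73, 0.69, 1048.77], [0.0, 0.0, 0.0, 1.0]] [[566.0062028821123, 0.0, 326.7450153377243], [0.0, 566.0062028821123, 239.00472768723478], [0.0, 0.0, 1.0]] dict_keys(['intrinsics', 'world_from_camera']) 0.9959244791666667
{'time_s': 0.1, 'joint_positions': array([ 1.10779693,  0.53709178, -0.00440589,  1.53875235,  0.002584  ,
        1.06727444, -0.07120734]), 'qvel': array([ 0.00150418,  0.00043883, -0.00020577, -0.00242339, -0.00039275,
        0.00136436,  0.00027712]), 'joint_torque': array([ 4.70520186e-03, -5.72074091e+01,  9.94350314e-01, -2.52227873e+01,
       -5.62571129e-02,  1.34598042e-02,  4.71710086e-05]), 'eef_pos': array([ 250.97122546, -599.01113872,  237.93465997]), 'ee_rot': array([[ 9.22291609e-01,  3.86494126e-01, -6.92235319e-04],
       [ 3.86494728e-01, -9.22290623e-01,  1.35351630e-03],
       [-1.15316044e-04, -1.51588203e-03, -9.99998844e-01]]), 'contact_force': array([-0.11507298, -0.68562683,  0.61235333]), 'torque': array([-0.04592898,  0.01243865, -0.02761019]), 'finger_force': 0.0, 'finger_gap': 0.9974892786005777}
```

View pics/scene0.png

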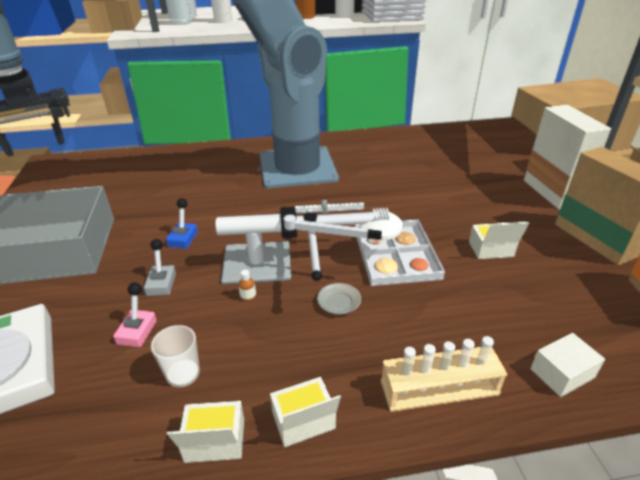

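View pics/side0.png

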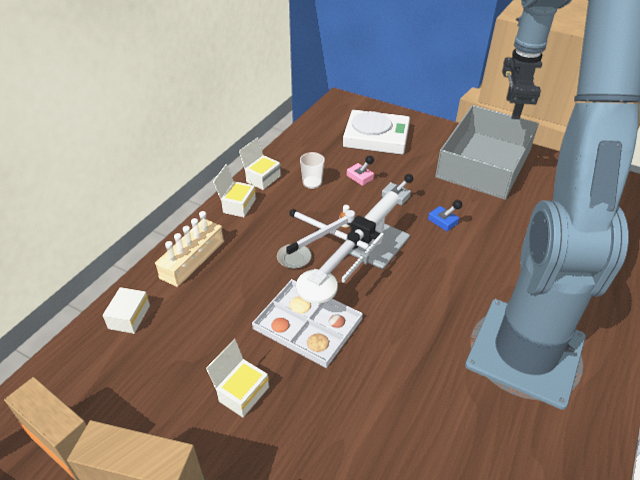

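The scene view shows the lamp stand (centre about (290,225)), its crossbar running to (316,275), the cam lever ending at (375,235) and the clip and rule at about (330,206). There are three switch look-alikes: blue (181,236), pink (135,327) and grey (158,282). I choose the grey one, which is at (397,190) in the side view. Next I take close crops and measure from the depth data.

```bash
python3 - <<'E'
from h import *
a=np.load("scene0.npz"); b=np.load("side0.npz")
c1=cv2.resize(a["p"][185:305,130:290],(400,300),interpolation=cv2.INTER_CUBIC)
c1b=cv2.resize(a["p"][185:305,260:420],(400,300),interpolation=cv2.INTER_CUBIC)
c2=cv2.resize(b["p"][165:315,270:470],(800,600)[:2],interpolation=cv2.INTER_CUBIC)[:, :]
cv2.imwrite("pics/c1.png",np.hstack([c1,c1b])); cv2.imwrite("pics/c2.png",c2)
for nm,q in(("scene",a),("side",b)):
    P=cloud(q["d"],q["K"],q["T"]); np.save(nm+"P.npy",P)
    # white/bright sleeve+tube band, ridge points
    hsv=cv2.cvtColor(q["p"],cv2.COLOR_BGR2HSV)
    m=(P[...,2]>123)&(P[...,2]<133)&(hsv[...,2]>170)&(hsv[...,1]<40)&(P[...,0]>350)&(P[...,0]<750)&(abs(P[...,1])<400)
    X=P[m]; print(nm,len(X),X.min(0).round(),X.max(0).round())
    for n,(u,v) in (dict(sw=(157,244),swbase=(158,282),barend=(316,275),camtip=(375,235),clip=(330,206)) if nm=="scene" else dict(sw=(409,179),swbase=(397,190),barend=(292,213),camtip=(291,247))).items(): print(n,P[v,u].round(1))
E
```

```text
scene 560 [ 428. -225.  123.] [550. 141. 133.]
sw [ 451.3 -352.7   90.8]
swbase [ 497.2 -359.8   25.4]
barend [637.7 -43.4 116.9]
camtip [558.5  88.5 133. ]
clip [411.3  25.  115.5]
side 402 [ 400. -224.  123.] [540. 148. 133.]
sw [ 435.3 -341.2   93.3]
swbase [ 469.3 -350.7   34.4]
barend [629.4 -34.9 114.7]
camtip [553.6  93.5 139.6]
```

View pics/c1.png

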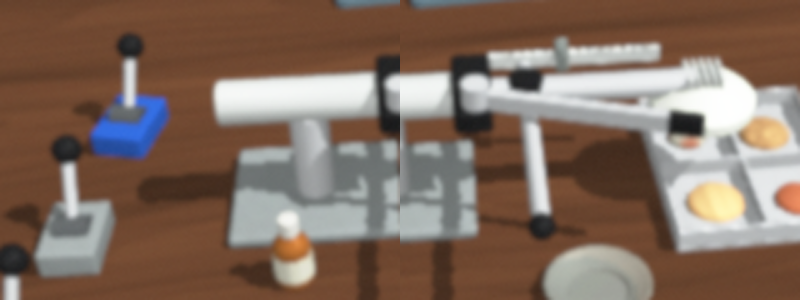

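View pics/c2.png

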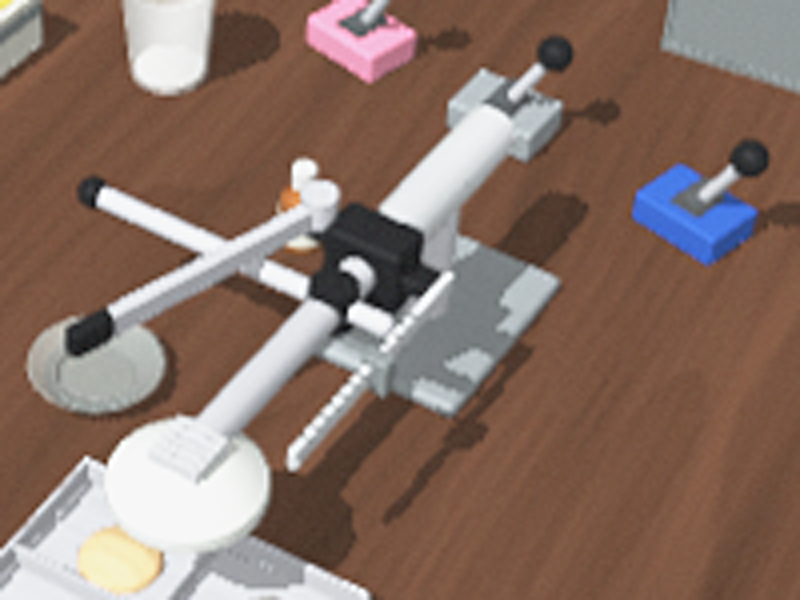

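```bash
cat > m.py <<'E'
from h import *
from scipy.optimize import least_squares
def load(t,names=("scene","side")):
    X=[];C=[];S=[]
    for i,n in enumerate(names):
        a=np.load(f"{n}{t}.npz");P=cloud(a["d"],a["K"],a["T"]);m=a["d"]>0
        X.append(P[m]);C.append(cv2.cvtColor(a["p"],cv2.COLOR_BGR2HSV)[m].astype(int));S.append(np.full(m.sum(),i))
    return np.vstack(X),np.vstack(C),np.concatenate(S)
E
python3 - <<'E'
from m import *
X,C,S=load("0")
H,Sa,V=C.T
def cyl(sel,z,r,p0):
    Q=X[sel];f=lambda p:np.hypot(-np.sin(p[0])*(Q[:,0]-480)+np.cos(p[0])*Q[:,1]-p[1],Q[:,2]-z-p[2])-r
    s=least_squares(f,p0,loss="soft_l1",f_scale=1.5);return s.x.round(4),len(Q),np.abs(s.fun).mean()
sl=(X[:,2]>108)&(X[:,2]<134)&(V>150)&(Sa<50)&(X[:,0]>400)&(X[:,0]<560)&(X[:,1]>-225)&(X[:,1]<-90)
print("sleeve extents",X[sl].min(0),X[sl].max(0))
for k in(0,1,2):
    print("sleeve",k,cyl(sl&((S==k)|(k==2)),110,19,[1.5,-480+480,0]))
E
```

```text
sleeve extents [ 417.55207601 -224.9666017   108.06466739] [468.32636038 -92.41864838 132.4650851 ]
sleeve 0 (array([ 1.4792,  0.7552, 25.4886]), 943, np.float64(3.7358644514086303))
sleeve 1 (array([ 1.4901, 24.9579, -0.6453]), 493, np.float64(1.3676839357137274))
sleeve 2 (array([ 1.4855, 24.5622, -0.0783]), 1436, np.float64(1.2909947958574381))
```

```bash
python3 - <<'E'
from m import *
X,C,S=load("0"); H,Sa,V=C.T
th=1.4855; ex=np.array([np.sin(th),-np.cos(th)]); ey=np.array([np.cos(th),np.sin(th)])
o=np.array([480,0])-24.56*ex
W=np.c_[(X[:,:2]-o)@ex,(X[:,:2]-o)@ey,X[:,2]]   # stand-aligned
near=(abs(W[:,0])<260)&(abs(W[:,1])<400)
def line(sel,r,z):
    Q=W[sel];f=lambda p:np.hypot(Q[:,1]-p[0]-p[1]*Q[:,0],Q[:,2]-z-p[2])-r
    s=least_squares(f,[np.median(Q[:,1]),0,0],loss="soft_l1",f_scale=1.5);return s.x.round(3),len(Q),np.abs(s.fun).mean()
bar=near&(W[:,0]>60)&(W[:,0]<165)&(W[:,2]>104)&(W[:,2]<120)&(Sa<60)&(V>110)
print("bar y hist",np.histogram(W[bar,1],bins=np.arange(-100,150,10)))
yb=np.median(W[bar,1])
for k in(0,1,2): 
    b=bar&(abs(W[:,1]-yb)<15)&((S==k)|(k==2)); print("bar",k,line(b,7,110))
tube=near&(W[:,2]>100)&(abs(W[:,0])<20)&(W[:,1]>yb+25)&(W[:,1]<yb+100)&(V>140)&(W[:,2]<124)
Q=W[tube]; s=least_squares(lambda p:np.hypot(Q[:,0]-p[0]-p[1]*(Q[:,1]-yb),Q[:,2]-110-p[2])-12,[0,0,0],loss="soft_l1"); print("tube",s.x,len(Q))
cl=near&(W[:,0]<-25)&(W[:,0]>-60)&(W[:,2]>60)
for k in(0,1):
    Q=W[cl&(S==k)]; 
    for y in range(int(yb)-20,int(yb)+110,4):
        q=Q[abs(Q[:,1]-y)<2]
        if len(q): print(k,y,len(q),"z",q[:,2].min().round(),q[:,2].max().round(),"x",q[:,0].min().round(),q[:,0].max().round())
cam=near&(W[:,2]>126)&(W[:,2]<146)&(W[:,0]>30)&(W[:,1]>yb-40)
for k in(0,1):
    q=W[cam&(S==k)]; c,v=q.mean(0),np.linalg.svd((q-q.mean(0))[:,:2],full_matrices=False)[2][0]
    print("cam",k,len(q),c,"ang",np.arctan2(v[0]*np.sign(v[1]),abs(v[1])),"ymax",np.percentile(q[:,1],99),q[q[:,1]>np.percentile(q[:,1],97)].mean(0))
# switch
for k in(0,1,2):
    sk=(S==k)|(k==2)
    ball=sk&(V<70)&(X[:,2]>70)&(X[:,2]<115)&(X[:,0]>380)&(X[:,0]<500)&(X[:,1]<-310)&(X[:,1]>-390)
    Q=X[ball]; s=least_squares(lambda p:np.linalg.norm(Q-p,axis=1)-13,Q.mean(0)-[0,0,5],loss="soft_l1"); print("ball",k,s.x.round(1),len(Q))
    top=sk&(X[:,2]>21)&(X[:,2]<29)&(abs(X[:,0]-480)<70)&(abs(X[:,1]+355)<60)&(Sa<60)
    print("box",k,top.sum(),cv2.minAreaRect(X[top][:,:2].astype(np.float32)))
dr=(abs(X[:,0]-560)<200)&(X[:,2]>30)&(H<20)&(Sa>120)&(abs(X[:,1]+150)<90); print("dropper",X[dr].mean(0))
E
```

```text
bar y hist (array([  0,   0,   0,   0,   0,   0, 106, 269,  21,   0,   0,   0,   0,
         0,   0,   0,   0,   0,   0,   0,   1,   0,   0,   0]), array([-100,  -90,  -80,  -70,  -60,  -50,  -40,  -30,  -20,  -10,    0,
         10,   20,   30,   40,   50,   60,   70,   80,   90,  100,  110,
        120,  130,  140]))
bar 0 (array([-2.8677e+01,  3.0000e-03,  6.0900e-01]), 232, np.float64(0.594450078835969))
bar 1 (array([-2.6783e+01, -2.0000e-03, -3.6700e-01]), 164, np.float64(1.6775382559333063))
bar 2 (array([-2.8657e+01,  5.0000e-03,  4.2700e-01]), 396, np.float64(1.107233634940398))
tube [-0.52365994  0.00205274 -0.15473003] 595
0 -46 8 z 105.0 118.0 x -53.0 -44.0
0 -42 10 z 105.0 119.0 x -48.0 -46.0
0 -38 12 z 103.0 118.0 x -50.0 -45.0
0 -34 13 z 105.0 118.0 x -53.0 -34.0
0 -30 12 z 111.0 120.0 x -53.0 -31.0
0 -26 9 z 114.0 120.0 x -53.0 -31.0
0 -22 11 z 111.0 118.0 x -51.0 -32.0
0 -18 12 z 107.0 120.0 x -53.0 -44.0
0 -14 12 z 105.0 119.0 x -49.0 -44.0
0 -10 9 z 108.0 117.0 x -51.0 -45.0
0 -6 9 z 105.0 119.0 x -49.0 -44.0
0 -2 12 z 105.0 120.0 x -49.0 -44.0
0 2 24 z 100.0 124.0
[... 1947 characters left out ...]
ng 0.3063312409318694 ymax 105.87624357859056 [ 97.18532517 105.52356339 136.82317283]
cam 1 491 [ 65.49540807  25.45103655 136.59791466] ang 0.3111802977835553 ymax 110.20640346302346 [ 92.41693507 110.17012512 136.01119709]
ball 0 [ 442.2 -356.8   84.2] 99
box 0 400 ((476.534423828125, -359.7476806640625), (50.8359260559082, 74.607177734375), 82.95690155029297)
ball 1 [ 442.2 -353.2   83.7] 56
box 1 161 ((475.49359130859375, -357.3229675292969), (52.89877700805664, 71.77944946289062), 86.41943359375)
ball 2 [ 441.9 -355.9   84.3] 155
box 2 561 ((476.8578186035156, -358.23681640625), (54.552452087402344, 74.61671447753906), 86.41943359375)
dropper [ 545.40377695 -165.4140117    50.83211245]
```

```bash
python3 - <<'E'
from m import *
X,C,S=load("0"); H,Sa,V=C.T
th=1.4855; ex=np.array([np.sin(th),-np.cos(th)]); ey=np.array([np.cos(th),np.sin(th)])
o=np.array([480,0])-24.56*ex
W=np.c_[(X[:,:2]-o)@ex,(X[:,:2]-o)@ey+58.6,X[:,2]]
print("o",o-58.6*ey,ex,ey)
for n,b in dict(pivot=(25,60,-35,5),collar=(-30,20,-40,5),lever=(30,110,10,170),head=(-60,60,160,280),tubeclip=(-60,-20,20,120)).items():
    m=(W[:,0]>b[0])&(W[:,0]<b[1])&(W[:,1]>b[2])&(W[:,1]<b[3])&(W[:,2]<220); print(n,np.percentile(W[m,2],[50,95,99,100]).round())
m=(abs(X[:,0]-400)<120)&(X[:,1]<-230)&(X[:,1]>-420)&(X[:,2]>60)&(X[:,2]<120)&(V<70)
print(np.unique((X[m][:,:2]//15*15).astype(int),axis=0,return_counts=True))
E
```

```text
o [450.53698248 -56.29461963] [ 0.99636447 -0.08519294] [0.08519294 0.99636447]
pivot [122. 148. 149. 151.]
collar [113. 136. 138. 140.]
lever [  4. 142. 143. 145.]
head [ 13. 119. 123. 126.]
tubeclip [  2. 120. 124. 127.]
(array([[ 270, -315],
       [ 270, -300],
       [ 285, -330],
       [ 285, -315],
       [ 285, -300],
       [ 420, -360],
       [ 420, -345],
       [ 435, -375],
       [ 435, -360],
       [ 435, -345],
       [ 450, -375],
       [ 450, -360]]), array([12,  5, 33, 60,  2, 13,  3, 11, 52, 18, 16, 42]))
```

Request:
{"fn": "drive_tool", "kwargs": {"moves": [45,45,0,0,0,10,0,45,45,0,0,0,10,0,30,50,-20,0,0,5,0,24,50,-20,0,0,0,0]}}

```text
time_s: 0.6
eef_pos: [394.8, -409.1, 198.2]
ee_rot: [[0.671, 0.741, 0.001], [0.741, -0.671, 0.0], [0.001, 0.0, -1.0]]
contact_force: [0.8, -0.9, -0.0]
finger_gap: 0.575
finger_force: 0.0
```

Request:
{"fn": "drive_tool", "kwargs": {"moves": [5,14,-10,0,0,-10.6,0,0,10,-10,0,0,-10.6,0,0,10,-10,0,0,-10.6,0,0,10,-10,0,0,-10.6,0,0,8,-10,0,0,-10.6,0]}}

```text
time_s: 1.23
eef_pos: [398.4, -358.5, 148.1]
ee_rot: [[0.995, -0.098, -0.001], [-0.098, -0.995, 0.0], [-0.001, -0.0, -1.0]]
contact_force: [0.2, -0.3, -0.2]
finger_gap: 0.013
finger_force: 0.0
```

Request:
{"fn": "drive_tool", "kwargs": {"moves": [0,0,-40,0,0,0,0,0,0,-33,0,0,0,0,0,0,0,0,0,0,0]}}

```text
time_s: 1.6
eef_pos: [396.9, -357.6, 73.7]
ee_rot: [[0.996, -0.091, -0.004], [-0.091, -0.996, 0.003], [-0.005, -0.003, -1.0]]
contact_force: [0.0, 0.7, -0.5]
finger_gap: 0.009
finger_force: 0.0
```

Request:
{"fn": "drive_tool", "kwargs": {"moves": [20,-1,0,0,0,0,0,20,-1,0,0,0,0,0,20,-1,0,0,0,0,0,15,0,0,0,0,0,0,0,0,0,0,0,0,0]}}

```text
time_s: 2.22
eef_pos: [475.0, -362.1, 76.5]
ee_rot: [[0.996, -0.091, 0.002], [-0.091, -0.996, -0.001], [0.002, 0.0, -1.0]]
contact_force: [0.0, -0.4, 0.4]
finger_gap: 0.005
finger_force: 0.0
```

Request:
{"fn": "drive_tool", "kwargs": {"moves": [6,0,0,0,0,0,0,5,0,0,0,0,0,0,0,0,0,0,0,0,0]}}

```text
time_s: 2.6
eef_pos: [484.8, -362.1, 75.7]
ee_rot: [[0.996, -0.092, 0.0], [-0.092, -0.996, 0.0], [0.0, -0.0, -1.0]]
contact_force: [-0.1, -0.8, -0.4]
finger_gap: 0.006
finger_force: 0.0
```

Request:
{"fn": "drive_tool", "kwargs": {"moves": [4,0,0,0,0,0,0,0,0,0,0,0,0,0]}}

```text
time_s: 2.85
eef_pos: [487.9, -362.2, 75.5]
ee_rot: [[0.996, -0.092, -0.001], [-0.092, -0.996, 0.0], [-0.001, -0.0, -1.0]]
contact_force: [-1.7, -0.5, 0.6]
finger_gap: 0.005
finger_force: 1.4
```

Request:
{"fn": "drive_tool", "kwargs": {"moves": [3,0,0,0,0,0,0,0,0,0,0,0,0,0]}}

```text
time_s: 3.1
eef_pos: [488.3, -362.2, 75.3]
ee_rot: [[0.996, -0.093, -0.006], [-0.093, -0.996, 0.002], [-0.006, -0.001, -1.0]]
contact_force: [-9.9, 0.7, 5.4]
finger_gap: 0.001
finger_force: 4.8
```

Request:
{"fn": "drive_tool", "kwargs": {"moves": [3,0,0,0,0,0,0,0,0,0,0,0,0,0]}}

```text
time_s: 3.35
eef_pos: [488.5, -362.2, 75.2]
ee_rot: [[0.995, -0.094, -0.011], [-0.094, -0.996, 0.003], [-0.011, -0.002, -1.0]]
contact_force: [-16.8, 2.2, 11.7]
finger_gap: 0.005
finger_force: 8.4
```

```bash
cat > sw.py <<'E'
from m import *
import sys
t=sys.argv[1]
for n in("scene","side"):
    p,d,K,T=snap(n); np.savez(f"{n}{t}.npz",p=p,d=d,K=K,T=T); cv2.imwrite(f"pics/{n}{t}.png",p)
X,C,S=load(t);V=C[:,2]
for k in(0,1):
    Q=X[(S==k)&(V<80)&(X[:,2]>65)&(X[:,2]<115)&(abs(X[:,0]-480)<75)&(X[:,1]<-320)&(X[:,1]>-400)]
    print(k,len(Q),Q.min(0).round(),Q.max(0).round(),np.median(Q,0).round())
E
python3 sw.py 1
```

```text
0 342 [ 481. -379.   76.] [ 525. -345.  115.] [ 499. -361.   95.]
1 67 [ 475. -375.   73.] [ 513. -340.  115.] [ 479. -356.   96.]
```

Request:
{"fn": "drive_tool", "kwargs": {"moves": [-20,0,0,0,0,0,0,0,0,60,0,0,0,0,0,0,60,0,0,0,0,23,62,0,0,0,0,88,23,62,0,0,0,0,88]}}

```text
time_s: 4.08
eef_pos: [519.7, -244.0, 197.2]
ee_rot: [[0.996, -0.093, 0.004], [-0.093, -0.996, -0.001], [0.004, 0.001, -1.0]]
contact_force: [1.1, -0.3, -0.7]
finger_gap: 0.208
finger_force: 0.0
```

Request:
{"fn": "drive_tool", "kwargs": {"moves": [23,62,0,0,0,0,88,23,62,0,0,0,0,88,24,62,0,0,0,0,88,0,14,0,0,0,0,88,0,0,0,0,0,0,88]}}

```text
time_s: 4.7
eef_pos: [584.2, -54.5, 195.8]
ee_rot: [[0.996, -0.09, 0.0], [-0.09, -0.996, 0.0], [0.0, -0.0, -1.0]]
contact_force: [0.2, -0.8, 0.5]
finger_gap: 0.774
finger_force: 0.0
```

```bash
python3 sw.py 2; python3 - <<'E'
from h import *
print(monitor.state()["eef_pos"]); p,d,K,T=snap("wrist"); np.savez("wrist2.npz",p=p,d=d,K=K,T=T)
q=np.load("scene2.npz")["p"][185:305,130:290]
cv2.imwrite("pics/w2.png",np.hstack([cv2.resize(p,(480,360)),cv2.resize(q,(320,240))[:0] if 0 else np.vstack([cv2.resize(q,(320,240),interpolation=2),np.zeros((120,320,3),np.uint8)])]))
E
```

```text
0 134 [ 499. -376.   77.] [ 523. -351.   98.] [ 516. -362.   91.]
1 62 [ 495. -370.   76.] [ 520. -348.   99.] [ 507. -356.   89.]
[583.79133316 -57.66981553 195.78658268]
```

View pics/w2.png

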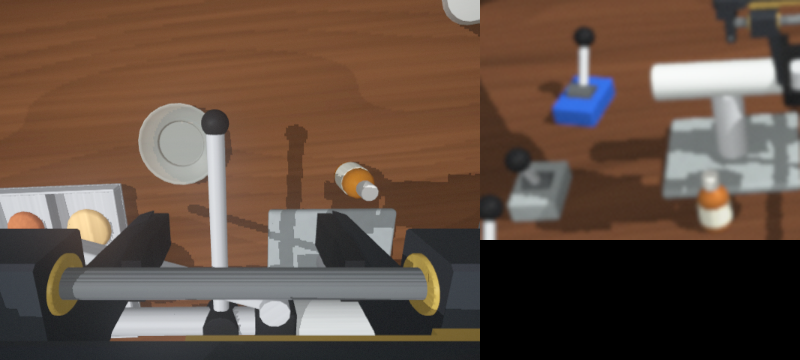

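Wrist crop: the bar runs between the open fingers, with its ball at (213,122). The scene inset shows the toggle leaning fully over, ball at (517,157). Descending onto the bar.

Request:
{"fn": "drive_tool", "kwargs": {"moves": [7,20,0,0,0,0,88,0,0,-30,0,0,0,88,0,0,-35,0,0,0,88,0,0,-35,0,0,0,88,0,0,0,0,0,0,88]}}

```text
time_s: 5.48
eef_pos: [589.3, -34.7, 93.5]
ee_rot: [[0.996, -0.092, -0.005], [-0.092, -0.996, 0.0], [-0.005, 0.0, -1.0]]
contact_force: [-0.9, 0.1, 0.7]
finger_gap: 0.999
finger_force: 0.0
```

Request:
{"fn": "drive_tool", "kwargs": {"moves": [0,-3,2,0,0,0,40,0,0,0,0,0,0,5,0,0,0,0,0,0,5,0,0,0,0,0,0,5,0,0,0,0,0,0,5], "force": 20}}

```text
time_s: 6.1
eef_pos: [591.2, -38.4, 97.9]
ee_rot: [[0.996, -0.092, 0.0], [-0.092, -0.996, 0.0], [0.0, -0.0, -1.0]]
contact_force: [0.5, -0.1, 0.4]
finger_gap: 0.453
finger_force: 0.0
```

Request:
{"fn": "drive_tool", "kwargs": {"moves": [0,0,0,0,0,0,5,0,0,0,0,0,0,5]}}

```text
time_s: 6.35
eef_pos: [591.1, -38.4, 97.7]
ee_rot: [[0.996, -0.092, -0.0], [-0.092, -0.996, 0.0], [-0.0, 0.0, -1.0]]
contact_force: [0.6, 0.7, 0.7]
finger_gap: 0.228
finger_force: 0.0
```

Request:
{"fn": "drive_tool", "kwargs": {"moves": [0,0,-3,0,0,0,5,0,0,0,0,0,0,5,0,0,0,0,0,0,5]}}

```text
time_s: 6.72
eef_pos: [591.6, -37.8, 95.9]
ee_rot: [[0.996, -0.091, 0.001], [-0.091, -0.996, 0.001], [0.001, -0.001, -1.0]]
contact_force: [-3.8, 1.5, 12.2]
finger_gap: 0.149
finger_force: 20.0
```

Request:
{"fn": "drive_tool", "kwargs": {"moves": [1,9,1,0,0,0,5,1,9,1,0,0,0,5,1,9,0,0,0,0,5,0,8,0,0,0,0,5,0,0,0,0,0,0,5]}}

```text
time_s: 7.35
eef_pos: [594.3, -4.8, 96.1]
ee_rot: [[0.996, -0.092, 0.0], [-0.092, -0.996, -0.002], [0.0, 0.002, -1.0]]
contact_force: [3.2, -4.8, -5.9]
finger_gap: 0.147
finger_force: 20.0
```

```bash
cat > al.py <<'E'
from m import *
import sys
t=sys.argv[1]; print(monitor.state()["eef_pos"],monitor.state()["contact_force"])
L={"scene":(255,185,140,80),"side":(320,200,120,80)}; im=[]
for n in("scene","side"):
    p,d,K,T=snap(n); np.savez(f"{n}{t}.npz",p=p,d=d,K=K,T=T)
    x,y,w,h=L[n]; im.append(cv2.resize(p[y:y+h,x:x+w],(w*4,h*4),interpolation=2))
H=max(i.shape[0] for i in im); W=800
a=np.zeros((600,800,3),np.uint8); a[:320,:560]=im[0]; b=cv2.resize(im[1],(420,280)); a[320:600,:420]=b
cv2.imwrite(f"pics/al{t}.png",a)
th=1.4855; ex=np.array([np.sin(th),-np.cos(th)]); ey=np.array([np.cos(th),np.sin(th)]); o=np.array([450.54,-56.29])
for nm in("scene","side"):
    X,C,S=load(t,(nm,));W=np.c_[(X[:,:2]-o)@ex,(X[:,:2]-o)@ey,X[:,2]]
    for n,b in dict(short=(-38,-17,103,119),rulebar=(-62,-40,120.8,128),mid=(18,30,104,119)).items():
        m=(W[:,0]>b[0])&(W[:,0]<b[1])&(W[:,2]>b[2])&(W[:,2]<b[3])&(W[:,1]>15)&(W[:,1]<110)
        q=W[m]; print(nm,n,len(q),np.percentile(q[:,1],[0,10,50,90,100]).round(1) if len(q) else "")
        if n!="rulebar" and len(q)>8:
            s=least_squares(lambda p:np.hypot(q[:,1]-p[0],q[:,2]-110-p[1])-7,[np.median(q[:,1]),0],loss="soft_l1");print("  fit",s.x.round(1))
E
python3 al.py 3
```

```text
[594.29013867  -4.77112999  96.13082207] [ 3.23269612 -4.83438802 -5.90281524]
scene short 3 [56.6 56.9 58.4 58.6 58.6]
scene rulebar 0 
scene mid 0 
side short 40 [59.7 64.5 68.9 71.3 72.4]
  fit [63.9 -0.2]
side rulebar 26 [30.7 63.4 66.7 73.  73.9]
side mid 28 [60.  63.4 69.1 71.7 72. ]
  fit [64.7 -0.1]
```

View pics/al3.png

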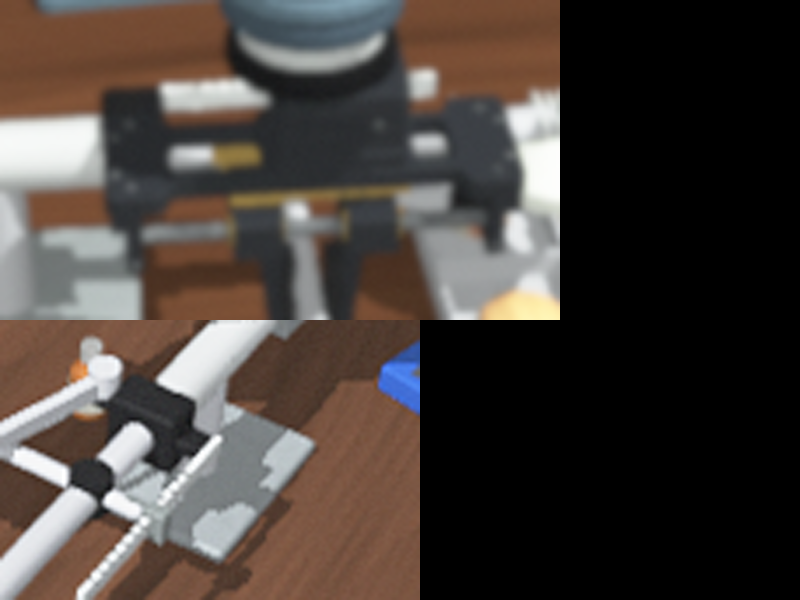

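```bash
python3 - <<'E'
from m import *
th=1.4855; ex=np.array([np.sin(th),-np.cos(th)]); ey=np.array([np.cos(th),np.sin(th)]); o=np.array([450.54,-56.29])
for nm,t in(("scene","0"),("side","0"),("side","3")):
    a=np.load(nm+t+".npz");P=cloud(a["d"],a["K"],a["T"])
    W=np.dstack([(P[...,:2]-o)@ex,(P[...,:2]-o)@ey,P[...,2]])
    m=(W[...,0]<-28)&(W[...,0]>-64)&(W[...,1]>40)&(W[...,1]<90)&(W[...,2]>95)&(W[...,2]<130)
    v,u=np.where(m); print(nm,t,"box",u.min(),u.max(),v.min(),v.max())
    u0,u1,v0,v1=u.min(),u.max(),v.min(),v.max()
    if nm=="scene":
        for vv in range(v0-2,v1+2): print(vv,a["p"][vv,u0:u1+1].mean(-1).astype(int))
        for uu in (u0,u1):
            print(uu,[ray(uu,v,z,a["K"],a["T"])[:2]@ey-o@ey for v,z in((204,118),(208,110))])
    for lo,hi in((121,128),(96,104)):
        q=W[m&(W[...,2]>lo)&(W[...,2]<hi)]
        if len(q): print(lo,len(q),np.percentile(q[:,1],[0,5,25,50,75,95,100]).round(1),q[:,0].mean().round(),q[:,0].min().round(),q[:,0].max().round())
E
```

```text
scene 0 box 314 335 200 212
198 [67 67 66 66 68 69 68 71 73 75 76 75 74 72 72 72 73 73 74 74 74 74]
199 [ 71  69  71  72  73  72  75  78  87  95 104 105  96  84  76  76  76  78
  77  78  77  77]
200 [ 75  75  77  76  77  78  81  90 107 126 139 139 122  99  82  80  79  80
  79  79  79  79]
201 [ 80  80  80  79  80  80  86 101 123 144 156 153 138 108  86  81  81  80
  81  80  81  80]
202 [ 81  82  81  82  82  82  86 102 127 147 156 156 140 115  96  89  87  87
  89  91  88  87]
203 [ 92  94  91  90  89  91  95 104 125 144 154 154 146 137 134 130 121 120
 130 137 130 125]
204 [139 140 135 128 126 132 130 121 125 138 146 152 156 172 189 192 177 172
 187 197 187 178]
205 [198 200 195 182 176 180 171 146 127 129 138 147 161 193 220 224 215 207
 217 222 216 208]
206 [222 224 220 211 205 202 189 159 133 124 131 142 158 189 217 223 218 211
 215 219 215 208]
207 [218 219 215 211 204 199 184 162 137 124 126 136 150 175 200 208 206 203
 205 205 204 202]
208 [204 205 204 201 198 190 179 163 140 126 123 128 143 168 189 198 198 197
 198 197 198 197]
209 [195 196 196 194 188 183 176 165 144 126 120 1
[... 282 characters left out ...]
2 113 115 111 102  94  92  92
  91  92  90  89]
213 [ 59  64  71  81  87  90  92  95 102 108 111 113 114 112 107 107 109 109
 113 118 121 122]
314 [np.float64(42.254231888297895), np.float64(41.802236416193054)]
335 [np.float64(89.26002617891547), np.float64(88.87519684107816)]
121 31 [59.7 60.1 62.2 65.  66.9 69.8 70.7] -48.0 -61.0 -28.0
96 9 [59.5 59.5 61.6 64.1 68.6 70.8 70.8] -46.0 -47.0 -44.0
side 0 box 355 369 246 264
121 28 [62.3 63.9 65.8 68.  69.7 71.8 72.3] -49.0 -62.0 -30.0
96 17 [42.4 61.2 70.1 72.  72.8 80.7 82.6] -56.0 -63.0 -50.0
side 3 box 354 369 249 264
121 30 [62.4 63.3 65.3 66.9 70.3 73.6 73.9] -47.0 -62.0 -29.0
96 12 [44.9 57.3 70.2 71.  71.7 72.7 73.5] -57.0 -63.0 -51.0
```

```bash
python3 - <<'E'
from m import *
th=1.4855; ex=np.array([np.sin(th),-np.cos(th)]); ey=np.array([np.cos(th),np.sin(th)]); o=np.array([450.54,-56.29])
for nm,t in(("scene","0"),("side","0"),("side","3")):
    X,C,S=load(t,(nm,));W=np.c_[(X[:,:2]-o)@ex,(X[:,:2]-o)@ey,X[:,2]]
    m=(W[:,0]>-42)&(W[:,0]<-26)&(W[:,2]>119)&(W[:,1]>40)&(W[:,1]<95)&(W[:,2]<135)
    print(nm,t,"pointer",W[m].round(1).tolist())
    yb=30 if t=="0" else 63
    for a,b in((-34,-17),(65,120),(19,45)):
        q=W[(W[:,0]>a)&(W[:,0]<b)&(W[:,2]>104)&(W[:,2]<119)&(abs(W[:,1]-yb)<14)]
        if len(q)>8:
            s=least_squares(lambda p:np.hypot(q[:,1]-p[0],q[:,2]-110-p[1])-7,[yb,0],loss="soft_l1");print(a,len(q),s.x.round(1),abs(s.fun).mean().round(2),"top",q[q[:,2]>115.5][:,1].mean().round(1))
E
```

```text
scene 0 pointer [[-40.2, 65.9, 125.2], [-35.8, 65.5, 125.5], [-34.2, 65.3, 123.9], [-30.7, 65.0, 123.5], [-28.3, 64.8, 122.5]]
65 113 [30.2  0.6] 0.52 top 30.1
side 0 pointer [[-30.0, 70.1, 125.4], [-31.8, 68.5, 125.1], [-33.1, 66.1, 123.9], [-29.3, 68.5, 120.5], [-30.9, 66.5, 119.7], [-33.9, 67.2, 121.9], [-35.2, 64.7, 120.7], [-37.0, 63.1, 120.4], [-34.6, 68.2, 119.9], [-36.4, 66.6, 119.6], [-39.8, 68.0, 122.6], [-41.2, 70.3, 122.0]]
-34 40 [31.5  0.3] 1.41 top 33.8
65 79 [32.  -0.7] 1.7 top 34.2
19 53 [31.3 -0.1] 1.26 top 33.4
side 3 pointer [[-28.7, 67.8, 122.9], [-30.9, 66.9, 123.3], [-33.3, 66.4, 124.3], [-31.8, 68.1, 121.5], [-33.2, 65.9, 120.5], [-36.4, 67.0, 123.2], [-37.7, 64.4, 121.8], [-34.7, 68.2, 119.9], [-37.8, 69.1, 122.4], [-39.5, 67.3, 121.9], [-41.4, 66.0, 121.9], [-39.9, 67.7, 119.1]]
-34 34 [63.9 -0.4] 1.41 top 68.0
65 62 [63.8 -0.6] 1.36 top 65.7
19 55 [64.4 -0.5] 1.34 top 67.1
```

Request:
{"fn": "drive_tool", "kwargs": {"moves": [0,2.4,-0.5,0,0,0,5,0,0,0,0,0,0,5,0,0,0,0,0,0,5], "force": 15}}

```text
time_s: 7.82
eef_pos: [594.5, -3.0, 96.1]
ee_rot: [[0.996, -0.093, 0.001], [-0.093, -0.996, -0.002], [0.001, 0.002, -1.0]]
contact_force: [2.5, -4.5, -1.8]
finger_gap: 0.152
finger_force: 15.0
```

Request:
{"fn": "drive_tool", "kwargs": {"moves": [-6,0.5,0,0,0,0,5,-6,0.5,0,0,0,0,5,-6,0.5,0,0,0,0,5,-6,0.5,0,0,0,0,5,0,0,0,0,0,0,5]}}

```text
time_s: 8.45
eef_pos: [579.2, -1.5, 99.4]
ee_rot: [[0.995, -0.094, 0.019], [-0.094, -0.996, -0.002], [0.019, -0.0, -1.0]]
contact_force: [19.1, -6.8, -2.3]
finger_gap: 0.152
finger_force: 15.0
```

Request:
{"fn": "drive_tool", "kwargs": {"moves": [0,0,-1,0,0,0,5,0,0,-1,0,0,0,5,-6,0.5,0,0,0,0,5,-6,0.5,0,0,0,0,5,0,0,0,0,0,0,5], "force": 8}}

```text
time_s: 9.07
eef_pos: [563.1, -0.1, 96.4]
ee_rot: [[0.996, -0.093, 0.01], [-0.093, -0.996, -0.002], [0.011, 0.001, -1.0]]
contact_force: [9.6, -6.1, 4.0]
finger_gap: 0.153
finger_force: 8.0
```

Request:
{"fn": "drive_tool", "kwargs": {"moves": [-8,0.7,0,0,0,0,5,-8,0.7,0,0,0,0,5,-8,0.7,0,0,0,0,5,-8,0.7,0,0,0,0,5,0,0,0,0,0,0,5]}}

```text
time_s: 9.7
eef_pos: [531.4, 3.1, 96.4]
ee_rot: [[0.996, -0.093, 0.011], [-0.093, -0.996, -0.001], [0.011, -0.0, -1.0]]
contact_force: [8.7, -4.5, 3.6]
finger_gap: 0.156
finger_force: 8.3
```

Request:
{"fn": "drive_tool", "kwargs": {"moves": [-5,0.4,0,0,0,0,5,-5,0.4,0,0,0,0,5,0,0,0,0,0,0,5]}}

```text
time_s: 10.07
eef_pos: [522.0, 4.1, 96.5]
ee_rot: [[0.996, -0.093, 0.012], [-0.093, -0.996, -0.001], [0.012, -0.0, -1.0]]
contact_force: [9.8, -5.3, 3.4]
finger_gap: 0.154
finger_force: 8.3
```

Request:
{"fn": "drive_tool", "kwargs": {"moves": [-4,0.2,0,0,0,0,5,-4,0.2,0,0,0,0,5,0,0,0,0,0,0,5]}}

```text
time_s: 10.45
eef_pos: [514.1, 4.8, 96.4]
ee_rot: [[0.996, -0.093, 0.012], [-0.093, -0.996, -0.0], [0.012, -0.001, -1.0]]
contact_force: [10.5, -5.7, 1.9]
finger_gap: 0.152
finger_force: 8.2
```

Request:
{"fn": "drive_tool", "kwargs": {"moves": [-3,0,0,0,0,0,5,0,0,0,0,0,0,5]}}

```text
time_s: 10.7
eef_pos: [511.4, 5.0, 96.5]
ee_rot: [[0.996, -0.093, 0.013], [-0.093, -0.996, -0.0], [0.013, -0.001, -1.0]]
contact_force: [11.5, -4.2, 1.7]
finger_gap: 0.154
finger_force: 8.2
```

Request:
{"fn": "drive_tool", "kwargs": {"moves": [-2,0,0,0,0,0,5,0,0,0,0,0,0,5]}}

```text
time_s: 10.95
eef_pos: [510.7, 5.1, 96.5]
ee_rot: [[0.996, -0.092, 0.015], [-0.092, -0.996, -0.0], [0.015, -0.001, -1.0]]
contact_force: [14.7, -4.4, -2.6]
finger_gap: 0.156
finger_force: 11.7
```

Request:
{"fn": "drive_tool", "kwargs": {"moves": [-3,0,0,0,0,0,5,0,0,0,0,0,0,5]}}

```text
time_s: 11.2
eef_pos: [510.6, 5.1, 96.7]
ee_rot: [[0.996, -0.092, 0.021], [-0.092, -0.996, 0.0], [0.021, -0.002, -1.0]]
contact_force: [24.4, -5.4, -11.8]
finger_gap: 0.156
finger_force: 19.6
```

Request:
{"fn": "drive_tool", "kwargs": {"moves": [-3,-0.3,0,0,0,0,5,0,0,0,0,0,0,5]}}

```text
time_s: 11.45
eef_pos: [510.7, 5.1, 96.9]
ee_rot: [[0.995, -0.092, 0.027], [-0.092, -0.996, 0.001], [0.027, -0.003, -1.0]]
contact_force: [33.3, -5.3, -22.9]
finger_gap: 0.151
finger_force: 26.6
```

```bash
cat >> al.py <<'E'
p=np.load(f"side{t}.npz")["p"]; r=np.load(f"scene{t}.npz")["p"]
cv2.imwrite(f"pics/v{t}.png",np.hstack([cv2.resize(p[180:310,270:400],(500,500),interpolation=2),np.vstack([cv2.resize(r[170:290,250:410],(300,225),interpolation=2),np.zeros((275,300,3),np.uint8)])]))
X,C,S=load(t,("side",));W=np.c_[(X[:,:2]-o)@ex,(X[:,:2]-o)@ey,X[:,2]]
for y in range(0,190,10):
    q=W[(abs(W[:,1]-y)<5)&(W[:,2]>128)&(W[:,2]<144)&(W[:,0]>25)&(W[:,0]<110)]
    if len(q): print("lever",y,len(q),np.percentile(q[:,0],[5,50,95]).round(1))
E
python3 al.py 4
```

```text
[510.65055943   5.1219256   96.91629709] [ 33.27850944  -5.28699776 -22.85758327]
scene short 10 [60.5 61.1 66.4 70.2 71.8]
  fit [66.2 -0.1]
scene rulebar 0 
scene mid 1 [72.5 72.5 72.5 72.5 72.5]
side short 48 [65.5 66.4 71.2 73.6 76.6]
  fit [66.5  0.2]
side rulebar 28 [55.5 62.7 67.5 72.7 74.4]
side mid 29 [61.2 65.4 71.8 76.  77.1]
  fit [68.4  0.4]
lever 0 17 [29.1 32.7 35.2]
lever 10 5 [31.1 32.7 34.4]
lever 20 7 [31.7 32.8 33.7]
lever 30 14 [31.2 33.7 39.8]
lever 40 17 [31.8 35.  40.3]
lever 50 14 [31.  33.7 37.1]
lever 60 6 [31.5 32.7 33.3]
lever 70 8 [31.3 32.1 34.3]
lever 80 12 [31.6 33.5 39.4]
lever 90 24 [31.8 36.8 47.4]
lever 100 24 [32.1 34.8 42.4]
lever 110 16 [31.6 33.5 38.8]
lever 120 15 [31.6 33.3 35.1]
lever 130 9 [32.  33.3 37.4]
lever 140 20 [31.2 33.  40.3]
lever 150 20 [31.6 34.3 42. ]
lever 160 23 [31.3 34.1 41.5]
lever 170 30 [30.4 33.7 41.3]
lever 180 17 [31.4 34.9 40.8]
```

View pics/v4.png

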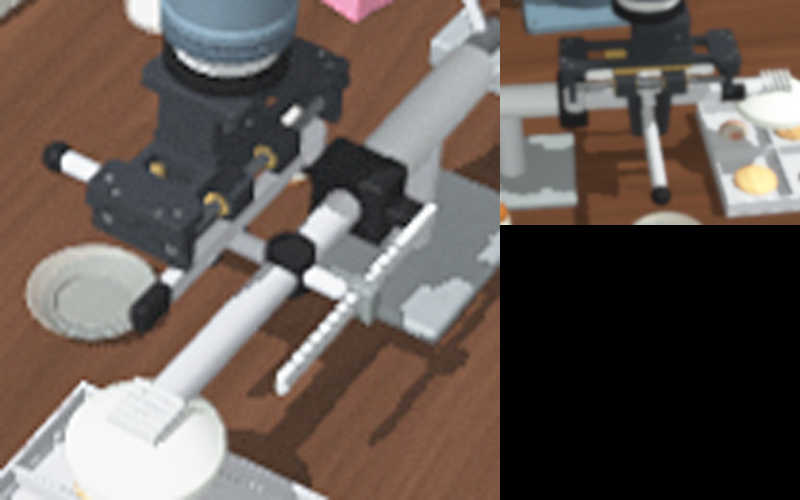

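Request:
{"fn": "drive_tool", "kwargs": {"moves": [5,-1,0,0,0,0,5,0,0,0,0,0,0,5,0,0,0,0,0,0,5], "force": 15}}

```text
time_s: 11.92
eef_pos: [510.5, 4.9, 96.7]
ee_rot: [[0.996, -0.091, 0.017], [-0.091, -0.996, 0.001], [0.016, -0.003, -1.0]]
contact_force: [16.3, -1.6, -2.7]
finger_gap: 0.155
finger_force: 25.5
```

```bash
python3 al.py 5 | head -12; python3 - <<'E'
from m import *
th=1.4855; ex=np.array([np.sin(th),-np.cos(th)]); ey=np.array([np.cos(th),np.sin(th)]); o=np.array([450.54,-56.29])
for t in "45":
  for nm in("scene","side"):
    X,C,S=load(t,(nm,));W=np.c_[(X[:,:2]-o)@ex,(X[:,:2]-o)@ey,X[:,2]]
    m=(W[:,0]>-62)&(W[:,0]<-26)&(W[:,2]>121)&(W[:,1]>52)&(W[:,1]<80)&(W[:,2]<130); print(t,nm,"clip",m.sum(),np.median(W[m],0).round(1),W[m,1].min().round(1),W[m,1].max().round(1))
    for a,b in((-34,-17),(80,140)):
        q=W[(W[:,0]>a)&(W[:,0]<b)&(W[:,2]>104)&(W[:,2]<119)&(abs(W[:,1]-66)<14)]
        if len(q)>5:
            s=least_squares(lambda p:np.hypot(q[:,1]-p[0],q[:,2]-110-p[1])-7,[66,0],loss="soft_l1");print(a,len(q),s.x.round(1))
E
```

```text
[510.50900211   4.92698039  96.72464178] [16.32383954 -1.5873185  -2.7292917 ]
scene short 11 [60.6 60.7 64.9 69.8 71.5]
  fit [65.2  0.2]
scene rulebar 0 
scene mid 1 [72.5 72.5 72.5 72.5 72.5]
side short 47 [63.7 65.8 71.2 74.  77.3]
  fit [67.1 -0.9]
side rulebar 31 [62.5 64.1 68.3 73.3 76.7]
side mid 25 [63.3 65.6 72.4 75.2 77. ]
  fit [68.  -0.4]
lever 0 14 [27.8 31.3 34.6]
lever 10 7 [31.5 32.9 33.9]
4 scene clip 1 [-27.9  64.8 122.7] 64.8 64.8
-34 7 [65.6 -0.1]
80 128 [65.9  0.6]
4 side clip 32 [-48.3  67.5 122.6] 55.5 74.4
-34 41 [66.7  0. ]
5 scene clip 1 [-28.4  64.8 122.4] 64.8 64.8
-34 7 [65.6  0.5]
80 134 [65.8  0.7]
5 side clip 38 [-49.7  68.3 122.7] 62.5 76.7
-34 39 [67.7 -0.9]
```

```bash
python3 -c "
from rig import robot,monitor
print(monitor.state()['eef_pos'],monitor.state()['time_s']);print(robot.sign_off())"
```

```text
[510.48913381   4.95750834  96.71059521] 12.025
the job is handed in; nothing more can be done
None
```

The job is handed in: the lamp toggle is fully over, the cam lever is closed against its stop, and the hand still holds the crossbar within about 0.5 mm of the clip mark by my camera estimate. It took 12 s of the 58 s; I did not re-measure the tray, dish, bottle and carton, but nothing was seen to touch them, and no verdict came back.

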